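# Seat the sawn model in its die tray

### The arm

A 7-joint arm with a two-finger parallel gripper is mounted at the origin on a cart in front of the work surface, level with it; the furniture and walls round the work are solid. World frame = base frame: x ahead of the robot, y to its left, z up, the work surface at z = 0. Lengths are in m, angles in rad, forces in N, time in s.
With the tool pointing down it reaches from about 0.4 to 0.85 m from the base axis. Payload 10.4 kg.
Tool frame: the origin (TCP) lies between the finger pads; the fingertips stand 17 mm ahead of it and the grasp point (between the pads) lies 2 mm behind it; z points along the fingers, y is the direction in which the jaws open and shut (so a half turn about z gives the same grasp; the last joint's range is limited). The gripper opens to 85 mm and grips with 20 to 120 N. Pads are 22 mm wide; open, the fingers measure 114 mm over their backs; the gripper's body (76 mm by 85 mm) begins 54 mm behind the grasp point. The pads swing forward as they close: fully open they stand 13 mm farther back than shut.
Start: joints at [-1.256, 0.332, -0.065, 1.46, 0.022, 1.35, -0.088], TCP at [0.207, 0.59, 0.216] pointing down, gripper open.
Joint ranges: [-2.6, 2.6], [-0.5, 2.12], [-1.47, 1.34], [0.16, 2.42], [-1.27, 4.41], [0.06, 2.06], [-2.6, 2.6]. Speed limits (rad/s): [2.22, 2.22, 2.79, 2.79, 3.14, 3.14, 3.14].

### API

Orientations are given as a unit quaternion [x, y, z, w].
In Python, from workcell import manip gives the robot as it stands.
- The arm moves only by the tool jog_arm, never from a script. Its argument "steps" is one flat list of numbers, 5 for each row, row after row: the finger opening in m, from 0 to 0.0854, then the shift along the tool's x, y, z in m, then the turn about the tool's z in rad. In form: [gripper, x, y, z, twist, gripper, x, y, z, twist, ...]. A call has exactly 10 rows; each row is the pose to reach, as a shift and turn from the pose commanded when the call began, along the tool's axes at that moment; what a row does not reach only later rows make up. A row lasts 1/10 s, in which the tool goes at most 50 mm and 8.59 degrees, less where a joint would pass 70% of its speed; a pose out of reach is approached as far as the arm can. A call with a gripper value outside its range is refused whole. The fingers move at their own pace and stop on an object; "grip_force" is the grip in N (left out, the last holds). Time passes only in rows, so rows that repeat a pose let the fingers close, or fill a call up. It gives the time, the measured TCP pose, the force and the opening at its end, in the units of the state.
- manip.get_obs(): the state, without advancing time (a new reading comes with each control period).
- manip.camera(name): name is "side" or "top"; returns (picture, depth): 480x640x3 uint8, red, green, blue; 480x640 float32, m along the optical axis (not along the pixel's ray), 0 where there is no reading.
- manip.calibration(name): a dict with "mtx" (3x3 intrinsics, pixels), "k1" (the pictures are not rectified: a ray, as slopes to the right and down, at radius r is drawn at 1 + k1 r^2 times it, then the intrinsics apply), "world_to_cam" (4x4, takes a point from world to camera coordinates). Camera axes: x right, y down, z forward; pixel columns grow to the right and rows downward; lengths in m; the calibration is good to about 2 mm. A picture is of the moment at which its call begins. calibration takes no time and is no camera call.
- manip.hand_in(): hands the job in, once; it reports no verdict.
The state is a dict: "clock": time; "joint_pos": joint angles; "joint_velocities": joint speeds; "tau": joint torques, N m; "position": TCP position; "ee_rot": TCP orientation; "ft_force": force on the tool from outside, world axes, zero at the start; "torque": the same for the moment, N m; "grip_width": opening from 0.0 (shut) to 1.0 (fully open).
Only numpy, scipy, OpenCV 4.12 (cv2) and the standard library are available. Lean on these libraries where they do the work, as an engineer would, in place of code of your own. Each camera call takes 0.05 s, during which the arm holds its last target.

### The job

The sections of the sawn stone jaw model stand proud in the black die tray. With a fingertip, work round the arch and press every section gently straight down until it is fully home, then push the tray's gate shut across the heels with the finger. Lift nothing, do not shove or tip the tray, and leave the carver, the wax block and the white cast alone.

Things in the scene. Friction and masses are not known exactly. Their poses are not given: they have to be found in the camera images.
- die_tray: Loose black horseshoe die tray, 0.35 kg, 67 x 76 mm, walls 14 mm high; origin on its underside, mid-tray. Its +x points to the front teeth (rounded end, x = 36 mm), y to its left; the flat heel end (x = -32 mm) faces the robot, turned up to 0.4 rad. In it a yellow-brown stone jaw model sawn into 8 sections in a horseshoe row, right heel (1) to left heel (8); seated, all bite in one plane 36 mm above the bench.
- section_1 (a joint): Height by which section 1 stands proud, m: 0 = fully seated (hard stop), grows upwards, at most 0.008. Tight dowel fit: moving it takes about 2 N straight down, and it stays where it is left.
- section_1_top (a point): Centre of the biting surface of section 1 (rearmost on the right, one molar, with a 4.5 mm deep ledge 14 mm high at its heel); the section is about 16 mm long along the row and 15 mm wide at its base, its teeth 11 mm wide. The point moves with it: 36 mm above the bench when seated, plus the joint value. z up.
- section_2 (a joint): Height by which section 2 stands proud, m: 0 = fully seated (hard stop), grows upwards, at most 0.008. Tight dowel fit: moving it takes about 2 N straight down, and it stays where it is left.
- section_2_top (a point): Centre of the biting surface of section 2 (right, one molar); the section is about 16 mm long along the row and 15 mm wide at its base, its teeth 11 mm wide. The point moves with it: 36 mm above the bench when seated, plus the joint value. z up.
- section_3 (a joint): Height by which section 3 stands proud, m: 0 = fully seated (hard stop), grows upwards, at most 0.008. Tight dowel fit: moving it takes about 2 N straight down, and it stays where it is left.
- section_3_top (a point): Centre of the biting surface of section 3 (right, two premolars); the section is about 16 mm long along the row and 15 mm wide at its base, its teeth 9 mm wide. The point moves with it: 36 mm above the bench when seated, plus the joint value. z up.
- section_4 (a joint): Height by which section 4 stands proud, m: 0 = fully seated (hard stop), grows upwards, at most 0.008. Tight dowel fit: moving it takes about 2 N straight down, and it stays where it is left.
- section_4_top (a point): Centre of the biting surface of section 4 (front, canine and incisor, right of the midline); the section is about 16 mm long along the row and 15 mm wide at its base, its teeth 7 mm wide. The point moves with it: 36 mm above the bench when seated, plus the joint value. z up.
- section_5 (a joint): Height by which section 5 stands proud, m: 0 = fully seated (hard stop), grows upwards, at most 0.008. Tight dowel fit: moving it takes about 2 N straight down, and it stays where it is left.
- section_5_top (a point): Centre of the biting surface of section 5 (front, incisor and canine, left of the midline); the section is about 16 mm long along the row and 15 mm wide at its base, its teeth 7 mm wide. The point moves with it: 36 mm above the bench when seated, plus the joint value. z up.
- section_6 (a joint): Height by which section 6 stands proud, m: 0 = fully seated (hard stop), grows upwards, at most 0.008. Tight dowel fit: moving it takes about 2 N straight down, and it stays where it is left.
- section_6_top (a point): Centre of the biting surface of section 6 (left, two premolars); the section is about 16 mm long along the row and 15 mm wide at its base, its teeth 9 mm wide. The point moves with it: 36 mm above the bench when seated, plus the joint value. z up.
- section_7 (a joint): Height by which section 7 stands proud, m: 0 = fully seated (hard stop), grows upwards, at most 0.008. Tight dowel fit: moving it takes about 2 N straight down, and it stays where it is left.
- section_7_top (a point): Centre of the biting surface of section 7 (left, one molar); the section is about 16 mm long along the row and 15 mm wide at its base, its teeth 11 mm wide. The point moves with it: 36 mm above the bench when seated, plus the joint value. z up.
- section_8 (a joint): Height by which section 8 stands proud, m: 0 = fully seated (hard stop), grows upwards, at most 0.008. Tight dowel fit: moving it takes about 2 N straight down, and it stays where it is left.
- section_8_top (a point): Centre of the biting surface of section 8 (rearmost on the left, one molar, ledge like section_1); the section is about 16 mm long along the row and 15 mm wide at its base, its teeth 11 mm wide. The point moves with it: 36 mm above the bench when seated, plus the joint value. z up.
- gate (a joint): Opening of the tray's gate, rad: 0 = shut across the heels (hard stop), 0.5 to 0.85 at the start. Black bar 82 mm long, 5 mm thick, 3.5 to 18.4 mm above the bench, upright hinge at tray x -34.5, y +41.5 mm; its free right end swings out to the tray's -x. Friction 0.02 N m, stays where left. A lip along its top shuts over the heel ledges of sections 1 and 8, so it shuts fully only once these are seated.
- gate_pad (a point): Middle of the ribbed thumb pad (14 x 11.5 mm) on the gate's outer face near its free end, 71 mm along the gate from the hinge axis and 6.5 mm outside it, 10 mm above the bench; moves with the gate. x points to the gate's inner side (the way to push), y along the gate to the hinge.
- carver: Wax carver, thin tool 9 x 140 x 9 mm, loose, lying left of the tray. Origin: middle of its underside, long along its y. Bystander.
- wax_block: Red-pink block of modelling wax, 32 x 68 x 11 mm, loose, lying right of the tray. Origin: middle of its underside, long along its y. Bystander.
- cast_white: White plaster jaw model 66 x 70 x 47 mm in one piece, loose, standing beyond the tray on the right. Origin: middle of its underside. Bystander.
Not all that is in view belongs to the job. What is shaped like the die_tray but green or turquoise is not meant.

How it is judged:
On the way, in this order (a step that is already met when the one before it is completed fails the run):
1. all eight sections are pressed home (value of joint each of section_1, section_2, section_3, section_4, section_5, section_6, section_7, section_8 below 0.0015 m), for 0.1 s.
2. the gate is pushed shut (value of joint gate below 0.05 rad), for 0.1 s.
At the end, for the whole second after the job is handed in: All eight sections stand less than 1.5 mm proud, the gate is shut to within 0.05 rad (3.5 mm at the pad), the tray stands flat on the bench, at rest, less than 30 mm from where it was, and carver, wax block and white cast lie within 20 mm of their places (all of step 1 and value of joint gate below 0.05 rad and distance of die_tray from where it was at the start of the episode below 0.03 m and angle between die_tray's own z axis and vertical below 0.05 rad and height (world z) of die_tray below 0.004 m and linear speed of die_tray below 0.01 m/s and distance of each of carver, wax_block, cast_white from where it was at the start of the episode below 0.02 m); the robot touches nothing.
It fails at once if the tray is pressed or struck with more than 100 N (contact force between any of the arm, the fingers and die_tray above 100 N).
It fails at once if the tray is lifted or tipped (height (world z) of die_tray above 0.008 m or angle between die_tray's own z axis and vertical above 0.15 rad).
It fails at once if the tray is shoved more than 30 mm (distance of die_tray from where it was at the start of the episode above 0.03 m).
It fails at once if the carver, the wax block or the white cast is lifted or knocked away (20 mm) (distance of any of carver, wax_block, cast_white from where it was at the start of the episode above 0.02 m).
It also fails if it takes over 61 s, if anything falls off the work surface, if the arm or the gripper's body presses on something with over 40 N, if the wrist force passes 120 N, or if a joint passes its speed limit or range.

## Working session

There is one attempt and no reset: what is moved stays moved. The work goes in short steps, Python scripts to look and compute and a tool call to move; the robot and the scene stay as the last step left them, time stands still between calls to the robot, and variables do not carry over. Pictures are saved under pics/ and viewed, and the job is handed in when it is done.

Besides the shell and the picture viewer there is one more tool, called after "Emit:" as a command line: name --argument value ..., lists and objects as JSON in quotes. jog_arm: Moves the arm, as the interface text tells. Its arguments: {"type":"object","properties":{"steps":{"type":"array"},"grip_force":{"type":"number"}},"required":["steps"]}

```bash
mkdir -p pics; ls
python3 - <<'E'
from workcell import manip
import cv2,numpy as np
o=manip.get_obs();print({k:np.round(v,4).tolist() if not isinstance(v,float) else v for k,v in o.items()})
for n in("top","side"):
    p,d=manip.camera(n);np.savez(f'pics/{n}0.npz',p=p,d=d)
    cv2.imwrite(f'pics/{n}0.png',p[:,:,::-1]);c=manip.calibration(n);print(n,c)
E
```

```text
pics
{'clock': 0.0, 'joint_pos': [-1.2556, 0.3329, -0.0647, 1.461, 0.0216, 1.3499, -0.0885], 'joint_velocities': [-0.0007, -0.0003, -0.0011, 0.0013, -0.0, -0.0001, 0.0022], 'tau': [0.0001, -62.545, 0.0491, -39.1591, 0.0162, 0.0101, -0.0], 'position': [0.207, 0.5893, 0.2152], 'ee_rot': [0.1681, 0.9858, -0.0007, -0.0001], 'ft_force': [0.5065, 0.2078, -0.6144], 'torque': [-0.0393, -0.0093, 0.0092], 'grip_width': 0.9969178953770536}
top {'mtx': array([[563.69840541,   0.        , 307.55293993],
       [  0.        , 563.69840541, 239.28572932],
       [  0.        ,   0.        ,   1.        ]]), 'k1': -0.16416268503667486, 'world_to_cam': array([[ 0.01465329, -0.99937609,  0.03213582, -0.00876122],
       [-0.99223733, -0.01850297, -0.12297449,  0.57919833],
       [ 0.12349237, -0.03008438, -0.99188939,  0.90776971],
       [ 0.        ,  0.        ,  0.        ,  1.        ]])}
side {'mtx': array([[468.61786788,   0.        , 325.82222294],
       [  0.        , 468.61786788, 240.96018238],
       [  0.        ,   0.        ,   1.        ]]), 'k1': -0.08891737311840155, 'world_to_cam': array([[-0.99684725,  0.07560009, -0.02408719,  0.5635763 ],
       [ 0.05915602,  0.50581752, -0.86060978,  0.00253283],
       [-0.05287845, -0.8593214 , -0.508695  ,  0.91063849],
       [ 0.        ,  0.        ,  0.        ,  1.        ]])}
```

View pics/top0.png

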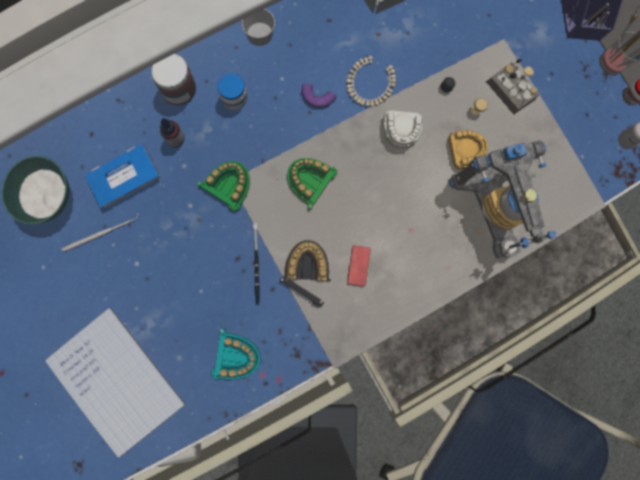

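View pics/side0.png

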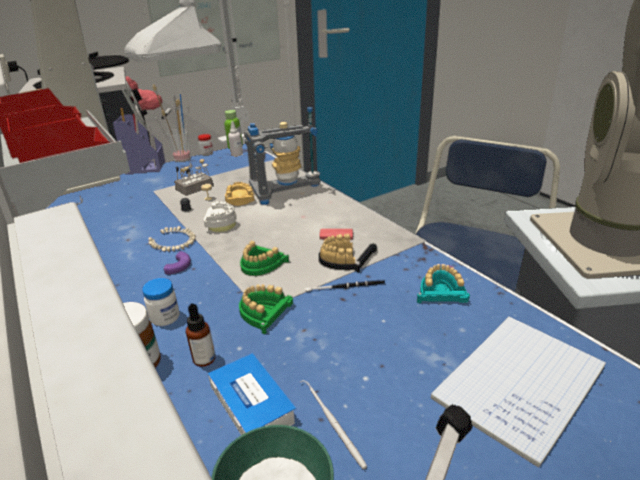

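```bash
cat > h.py <<'E'
from workcell import manip
import cv2,numpy as np
def proj(c,P):
    P=np.atleast_2d(P);R=c['world_to_cam'];q=P@R[:3,:3].T+R[:3,3]
    return cv2.projectPoints(q.reshape(-1,1,3),np.zeros(3),np.zeros(3),c['mtx'],np.array([c['k1'],0,0,0,0.]))[0].reshape(-1,2)
def rays(c,uv):
    s=cv2.undistortPoints(np.array(uv,float).reshape(-1,1,2),c['mtx'],np.array([c['k1'],0,0,0,0.])).reshape(-1,2)
    return np.c_[s,np.ones(len(s))]
def unproj(c,uv,depth):
    R=c['world_to_cam'];q=rays(c,uv)*np.asarray(depth).reshape(-1,1)
    return (q-R[:3,3])@R[:3,:3]
def onplane(c,uv,z):
    R=c['world_to_cam'];d=rays(c,uv)@R[:3,:3];o=-R[:3,3]@R[:3,:3]
    t=(z-o[2])/d[:,2];return o+d*t[:,None]
def cloud(c,d,x0,y0,x1,y1):
    vv,uu=np.mgrid[y0:y1,x0:x1];dd=d[y0:y1,x0:x1]
    P=unproj(c,np.c_[uu.ravel(),vv.ravel()],dd.ravel());return uu.ravel(),vv.ravel(),P,dd.ravel()>0
E
python3 - <<'E'
from h import *
t=np.load('pics/top0.npz');s=np.load('pics/side0.npz')
a=cv2.resize(t['p'][225:315,265:385],None,fx=6.5,fy=6.5,interpolation=cv2.INTER_CUBIC)
cv2.imwrite('pics/topcrop.png',a[:,:,::-1])
a=cv2.resize(s['p'][215:300,295:405],None,fx=7,fy=7,interpolation=cv2.INTER_CUBIC)
cv2.imwrite('pics/sidecrop.png',a[:,:,::-1])
c=manip.calibration('top')
u,v,P,ok=cloud(c,t['d'],275,230,340,310)
print(onplane(c,[[306,265],[322,303],[257,265],[359,265],[403,127]],0.0))
m=ok
# height map
H=P[:,2].reshape(80,65)
print((H[::3,::3]*1000).round().astype(int))
print('bench',np.median(P[:,2][P[:,2]<0.008]))
E
```

```text
[[ 5.38889542e-01  1.82135651e-03  0.00000000e+00]
 [ 4.73818675e-01 -2.66753617e-02  0.00000000e+00]
 [ 5.37377979e-01  8.64403250e-02  0.00000000e+00]
 [ 5.40408519e-01 -9.02399793e-02  0.00000000e+00]
 [ 7.92169529e-01 -1.70386052e-01 -1.11022302e-16]]
[[  2   1   0   4   1   4   2   3   3   1   5   0   1   2   6  -1   1   3
    3   5   0   0]
 [  3  -1   1   2   1   4   3   3   1  -1  -1   0   1   1   0   0   2   2
    2   0   3   3]
 [  0   4   6   1   1   2   3   3   3   2   0   4   2   2  -1   4   1   2
    0   3   0   2]
 [  1   3   2   0   1   3   2   0   0   1  -1   4   1   0   2   3   2   3
   -1   0   2   0]
 [ -1   2   2   1   4   2   0 972   2  16  26   8  24  13   3   2   2   1
    1   2   1   1]
 [  4   2   0   3   0   3   1  13  28  30  41   2  40  33  14   2   4  -3
    0   2  -1   5]
 [ -2   2   0   0   0   1  12  29  37  37  31  19  28  41  34  13   1   1
    0   2  -1  -1]
 [  4   4   3   4   3   4  26  40  45  28  23  21  29  31  42  41  12   1
    2   0   0   2]
 [  0  -5   3   1   4  13  39  41  33  19   7   3  11  28  39  39  30  -1
    0   4  -2   3]
 [  2  
[... 995 characters left out ...]
2
    1   3   0   2]
 [  3  -1  -2   1  -3   0   3  19  17  16  17   3   0   1   4   2  -3   3
    3   2   1   2]
 [ -1  -1   0   0  -1  -3   0   0  -1  18  17  20   3   0   0  -1   4   3
    1   6   5   1]
 [  2  -1  -3  -1   3   2  -3   2   4   1  18  16  16  17  -1   4   2   2
    1   1   1  -2]
 [  0   0   2   2  -1   0   0   3   3   1   4  -1  17  17  18  16   3   3
    3   2   0   2]
 [ -1   0   3  -1   0  -2   2   2   4   2   3   2   2  17  17   1  18  -1
    4   3   6  -1]
 [ -1  -2  -1   0  -1   0   3   1   1   2   3   2   3   0  18  15   4   3
  972   2   3   1]
 [  2  -3   2   3   0   1   0   2  -2   0   1   0   2   1   2   1   0   0
    1   2  -1   1]]
bench 0.0015251920099853713
```

View pics/topcrop.png

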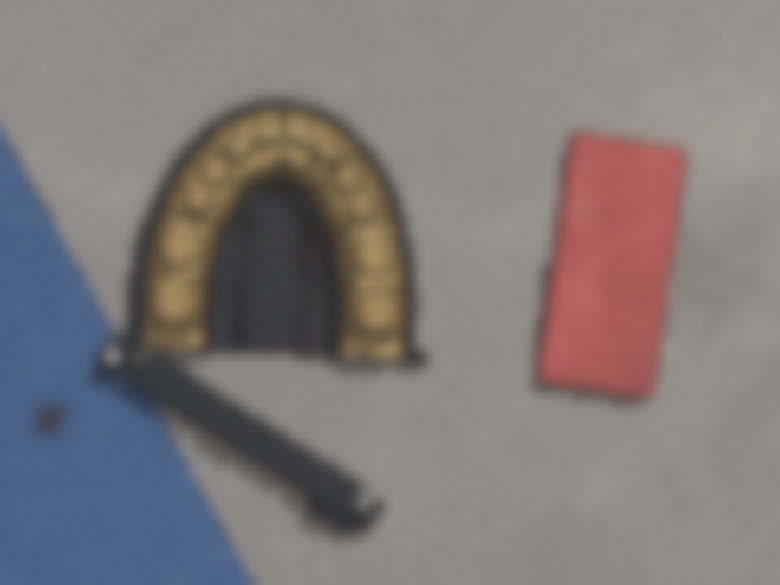

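View pics/sidecrop.png

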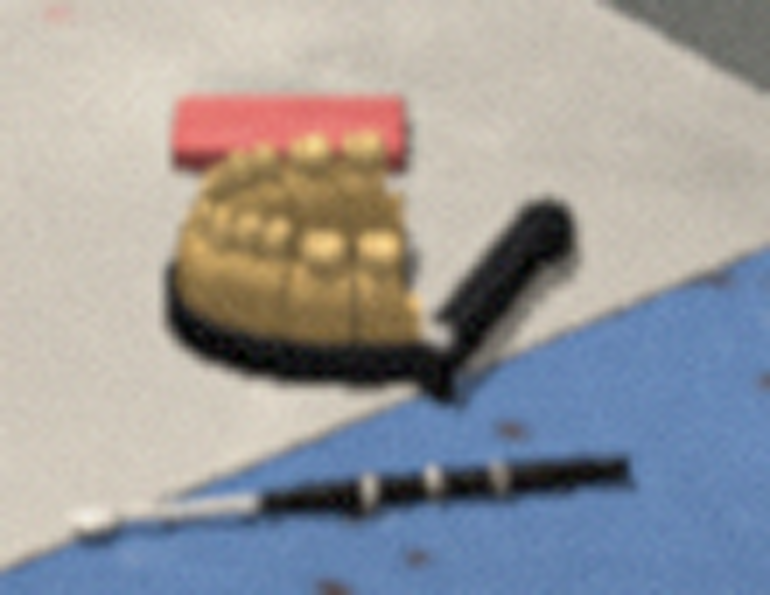

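Run:
```python
from h import *
t=np.load('pics/top0.npz');c=manip.calibration('top')
k=lambda x,y:[265+(x+.5)/6.5-.5,225+(y+.5)/6.5-.5]
print('cam',-c['world_to_cam'][:3,3]@c['world_to_cam'][:3,:3])
print('heel L/R, apex z14',onplane(c,[k(130,350),k(412,362),k(280,97)],.014)*1000)
print('hinge,pad end z18',onplane(c,[k(110,357),k(375,505),k(330,532)],.018)*1000)
print('arms outer at y=250',onplane(c,[k(137,250),k(412,250)],.014)*1000)
# yellow mask
p=t['p'];hsv=cv2.cvtColor(p,cv2.COLOR_RGB2HSV)
u,v,P,ok=cloud(c,t['d'],280,236,335,284)
h=hsv[v,u]
m=ok&(h[:,0]>10)&(h[:,0]<30)&(h[:,1]>90)&(P[:,2]>.033)&(P[:,2]<.05)
Q=onplane(c,np.c_[u,v],.040)
m2=(h[:,0]>10)&(h[:,0]<30)&(h[:,1]>80)
Y=Q[m2]*1000;print('yellow',m2.sum(),Y.min(0),Y.max(0),Y.mean(0))
for x in range(500,580,6):
    s=Y[abs(Y[:,0]-x)<3]
    if len(s): print(x,s[:,1].min().round(),s[:,1].max().round())
np.save('pics/teeth.npy',P[m])
print(m.sum(),(P[m]*1000).mean(0))
# tooth-height profile
```

```text
cam [0.46272795 0.02927083 0.97191531]
heel L/R, apex z14 [[ 5.14298480e+02  3.82662743e+01  1.40000000e+01]
 [ 5.12368694e+02 -3.55557233e+01  1.40000000e+01]
 [ 5.81623847e+02  3.85423934e-02  1.40000000e+01]]
hinge,pad end z18 [[512.17114454  43.39457908  18.        ]
 [474.85035516 -26.07896821  18.        ]
 [467.69370769 -14.47744113  18.        ]]
arms outer at y=250 [[540.53578384  36.92900252  14.        ]
 [541.78402898 -35.23563817  14.        ]]
yellow 717 [512.86393507 -30.5188856   40.        ] [574.3042081  34.154693   40.       ] [5.44913238e+02 2.70768371e-01 4.00000000e+01]
512 -31.0 22.0
518 -30.0 34.0
524 -30.0 33.0
530 -30.0 33.0
536 -30.0 33.0
542 -29.0 31.0
548 -28.0 30.0
554 -27.0 28.0
560 -23.0 25.0
566 -18.0 20.0
572 -15.0 13.0
339 [5.46072226e+02 4.90802647e-01 3.81792907e+01]
```

Run:
```python
import numpy as np
P=np.load('pics/teeth.npy')*1000
psi=-.025;o=np.array([545.5,1.0])
R=np.array([[np.cos(psi),-np.sin(psi)],[np.sin(psi),np.cos(psi)]])
q=(P[:,:2]-o)@R
for lo in range(-32,36,4):
    for s in(1,-1):
        m=(q[:,0]>=lo)&(q[:,0]<lo+4)&(q[:,1]*s>0)
        if m.sum()>2: print(lo+2,s,m.sum(),q[m,1].min().round(1),q[m,1].max().round(1),'med',np.median(q[m,1]).round(1),'z',np.percentile(P[m,2],[50,90]).round(1))
```

```text
-26 1 7 22.6 29.3 med 26.0 z [37.8 39.8]
-26 -1 6 -30.5 -22.4 med -26.4 z [38.4 40.9]
-22 1 18 21.0 31.1 med 25.3 z [38.  39.9]
-22 -1 17 -30.5 -20.6 med -25.4 z [38.2 40.5]
-18 1 12 21.2 29.6 med 25.4 z [38.7 39.8]
-18 -1 14 -30.5 -21.8 med -26.9 z [38.9 40.5]
-14 1 5 23.0 29.7 med 26.3 z [38.8 40.7]
-10 1 13 19.9 28.3 med 23.3 z [37.9 39.5]
-10 -1 17 -30.1 -20.1 med -24.9 z [38.7 41.1]
-6 1 14 20.0 28.5 med 25.1 z [38.1 39.8]
-6 -1 14 -29.9 -19.8 med -24.9 z [38.  41.5]
-2 1 14 18.6 28.6 med 23.6 z [38.4 39.9]
-2 -1 12 -30.0 -19.9 med -24.8 z [38.4 40.5]
2 1 3 17.2 22.1 med 20.5 z [37.6 39.4]
2 -1 7 -26.5 -19.5 med -22.6 z [36.5 40.3]
6 1 18 15.5 25.5 med 20.6 z [39.5 41.8]
6 -1 14 -24.4 -16.2 med -21.0 z [39.8 42.2]
10 1 15 12.3 22.4 med 15.9 z [40.3 41.8]
10 -1 17 -24.5 -12.7 med -17.8 z [38.7 40.7]
14 1 13 10.9 22.5 med 17.6 z [39.6 44.1]
14 -1 12 -20.6 -9.3 med -16.5 z [40.4 42. ]
18 1 14 7.6 19.4 med 12.0 z [37.9 40.2]
18 -1 18 -19.1 -2.3 med -12.2 z [36.  40.8]
22 1 17 1.2 14.5 med 6.2 z [37.5 40.7]
22 -1 19 -17.4 -1.9 med -7.0 z [38.7 40.8]
26 -1 5 -7.1 -2.0 med -3.7 z [35.9 38.5]
```

Emit:
jog_arm --steps '[0, 0, 0, 0, -0.1, 0, 0, 0, 0, -0.2, 0, 0, 0, 0, -0.31, 0, 0, 0, 0, -0.31, 0, 0, 0, 0, -0.31, 0, 0, 0, 0, -0.31, 0, 0, 0, 0, -0.31, 0, 0, 0, 0, -0.31, 0, 0, 0, 0, -0.31, 0, 0, 0, 0, -0.31]' --grip_force 40

```text
clock: 1.1
position: [0.2071, 0.5897, 0.216]
ee_rot: [0.014, 1.0, 0.0, 0.0]
ft_force: [-0.0, -0.4, 0.3]
grip_width: -0.0
```

Emit:
jog_arm --steps '[0, -0.025, -0.04, 0, 0, 0, -0.05, -0.08, 0, 0, 0, -0.075, -0.12, 0, 0, 0, -0.1, -0.16, 0, 0, 0, -0.125, -0.2, 0, 0, 0, -0.15, -0.24, 0, 0, 0, -0.175, -0.28, 0, 0, 0, -0.2, -0.32, 0, 0, 0, -0.225, -0.36, 0, 0, 0, -0.25, -0.4, 0, 0]'

```text
clock: 2.1
position: [0.4466, 0.1811, 0.2164]
ee_rot: [0.014, 1.0, 0.0, 0.0]
ft_force: [0.6, 0.9, -0.3]
grip_width: 0.003
```

Emit:
jog_arm --steps '[0, -0.02, -0.04, 0, 0, 0, -0.045, -0.08, 0.01, 0, 0, -0.065, -0.12, 0.03, 0, 0, -0.085, -0.15, 0.05, 0, 0, -0.085, -0.154, 0.08, 0, 0, -0.085, -0.154, 0.11, 0, 0, -0.085, -0.154, 0.13, 0, 0, -0.085, -0.154, 0.14, 0, 0, -0.085, -0.154, 0.141, 0, 0, -0.085, -0.154, 0.141, 0]'

```text
clock: 3.1
position: [0.5271, 0.0267, 0.0758]
ee_rot: [0.014, 1.0, 0.0, 0.0]
ft_force: [0.5, 0.8, -0.2]
grip_width: -0.002
```

```bash
python3 - <<'E'
from h import *
o=manip.get_obs();print(o['position'],o['ee_rot'],o['ft_force'])
for n,b in(("top",(245,205,385,325)),("side",(265,150,415,300))):
    p,d=manip.camera(n);x0,y0,x1,y1=b
    cv2.imwrite(f'pics/{n}1.png',cv2.resize(p[y0:y1,x0:x1],None,fx=4,fy=4,interpolation=cv2.INTER_CUBIC)[:,:,::-1])
E
python3 -c "
import cv2,numpy as np
a=cv2.imread('pics/top1.png');b=cv2.imread('pics/side1.png')
print(a.shape,b.shape)"
```

```text
[0.52711415 0.02673623 0.07579915] [1.38728903e-02 9.99903639e-01 1.46423745e-04 4.84361441e-04] [ 0.47626038  0.75295942 -0.18931628]
(480, 560, 3) (600, 600, 3)
```

View pics/side1.png

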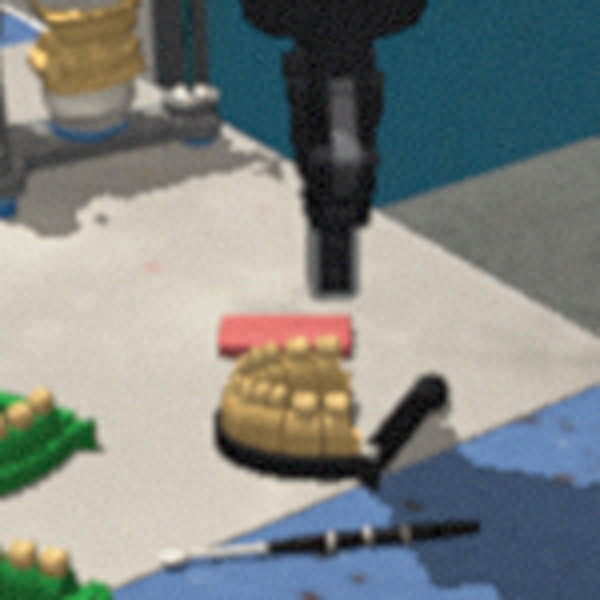

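View pics/top1.png

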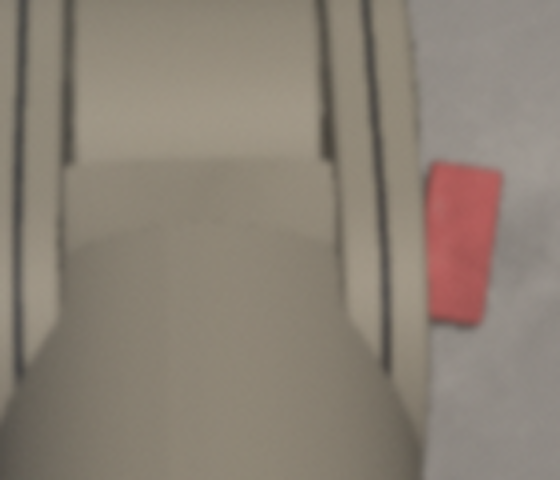

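Run:
```python
from h import *
c=manip.calibration('side')
for z in(.05,.0588,.0758):print(z,(proj(c,[[.527,.0267,z],[.516,.0267,z],[.538,.0267,z]])-[265,150])*4)
```

```text
0.05 [[331.00221911 373.2357804 ]
 [355.53891484 371.76772112]
 [306.42326696 374.70591804]]
0.0588 [[330.99674654 356.18441266]
 [355.66555512 354.72251349]
 [306.28516253 357.64892309]]
0.0758 [[330.98225129 322.71955212]
 [355.90928705 321.27037661]
 [306.01141492 324.17241641]]
```

Emit:
jog_arm --steps '[0, 0, 0, 0.006, 0, 0, 0, 0, 0.012, 0, 0, 0, 0, 0.015, 0, 0, 0, 0, 0.017, 0, 0, 0, 0, 0.019, 0, 0, 0, 0, 0.0205, 0, 0, 0, 0, 0.0215, 0, 0, 0, 0, 0.0225, 0, 0, 0, 0, 0.0225, 0, 0, 0, 0, 0.0225, 0]'

```text
clock: 4.2
position: [0.5266, 0.0266, 0.0525]
ee_rot: [0.014, 1.0, 0.0, 0.0]
ft_force: [0.1, 0.2, 0.7]
grip_width: 0.001
```

Run:
```python
from h import *
o=manip.get_obs();print(o['position'],o['ft_force'])
p,d=manip.camera("side");np.savez('pics/side2.npz',p=p,d=d)
x0,y0,x1,y1=265,150,415,300
cv2.imwrite('pics/side2.png',cv2.resize(p[y0:y1,x0:x1],None,fx=4,fy=4,interpolation=cv2.INTER_CUBIC)[:,:,::-1])
c=manip.calibration('side');
for v in range(200,246,3):
    P=unproj(c,[[346,v],[350,v]],d[v,[346,350]]);print(v,P.round(4).tolist())
```

```text
[0.5266383  0.02660689 0.05254173] [0.12065997 0.20163193 0.65358009]
200 [[0.5362, 0.0826, 0.1624], [0.5297, 0.081, 0.1613]]
203 [[0.5368, 0.0882, 0.16], [0.5303, 0.0858, 0.1584]]
206 [[0.5366, 0.0861, 0.1538], [0.5305, 0.0872, 0.1539]]
209 [[0.5358, 0.0785, 0.1447], [0.5298, 0.0814, 0.1458]]
212 [[0.5353, 0.0743, 0.1372], [0.5289, 0.0744, 0.1369]]
215 [[0.5331, 0.0546, 0.1215], [0.5267, 0.0561, 0.1219]]
218 [[0.5335, 0.0575, 0.1174], [0.5268, 0.0574, 0.117]]
221 [[0.5314, 0.0392, 0.102], [0.5245, 0.0385, 0.1012]]
224 [[0.5314, 0.0392, 0.0961], [0.5247, 0.04, 0.0961]]
227 [[0.5312, 0.0373, 0.0892], [0.5246, 0.0396, 0.0901]]
230 [[0.5314, 0.0388, 0.0842], [0.5243, 0.0371, 0.0828]]
233 [[0.5315, 0.0395, 0.0787], [0.5246, 0.0395, 0.0782]]
236 [[0.5306, 0.0315, 0.068], [0.5238, 0.0332, 0.0686]]
239 [[0.5245, -0.0238, 0.0293], [0.5112, -0.0697, 0.0017]]
242 [[0.5252, -0.0174, 0.0265], [0.5163, -0.0279, 0.0197]]
245 [[0.5252, -0.0178, 0.0197], [0.5172, -0.0205, 0.0175]]
```

View pics/side2.png

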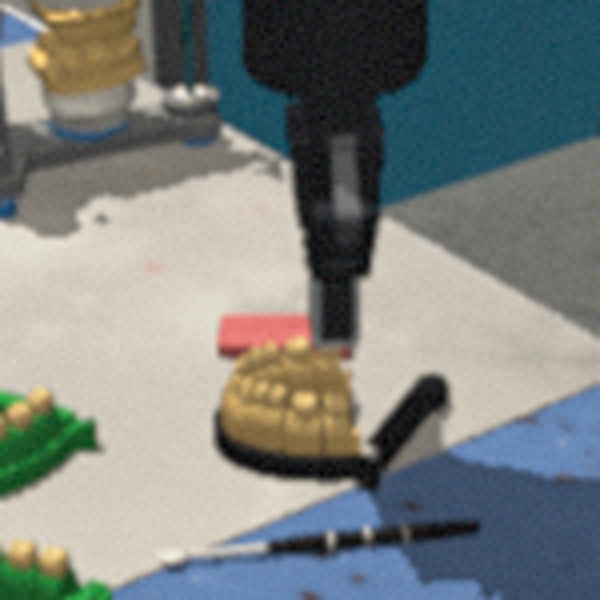

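Reported TCP height suggests the tip should be at 35.5 mm, but the picture and depth show it near 65 mm, and there is no contact force. I'll descend by feel and watch the force.

Emit:
jog_arm --steps '[0, 0, 0, 0.002, 0, 0, 0, 0, 0.004, 0, 0, 0, 0, 0.006, 0, 0, 0, 0, 0.008, 0, 0, 0, 0, 0.01, 0, 0, 0, 0, 0.011, 0, 0, 0, 0, 0.012, 0, 0, 0, 0, 0.013, 0, 0, 0, 0, 0.014, 0, 0, 0, 0, 0.015, 0]'

```text
clock: 5.25
position: [0.5266, 0.0266, 0.0374]
ee_rot: [0.014, 1.0, 0.0, 0.0]
ft_force: [0.0, -0.6, -0.0]
grip_width: -0.001
```

Emit:
jog_arm --steps '[0, 0, 0, 0.002, 0, 0, 0, 0, 0.003, 0, 0, 0, 0, 0.004, 0, 0, 0, 0, 0.005, 0, 0, 0, 0, 0.006, 0, 0, 0, 0, 0.007, 0, 0, 0, 0, 0.008, 0, 0, 0, 0, 0.009, 0, 0, 0, 0, 0.009, 0, 0, 0, 0, 0.009, 0]'

```text
clock: 6.25
position: [0.5266, 0.0266, 0.0285]
ee_rot: [0.014, 1.0, 0.0, 0.0]
ft_force: [-1.0, 0.1, -0.6]
grip_width: 0.001
```

Run:
```python
from h import *
o=manip.get_obs();print(o['position'],o['ft_force'])
p,d=manip.camera("side")
x0,y0,x1,y1=285,170,405,290
cv2.imwrite('pics/side3.png',cv2.resize(p[y0:y1,x0:x1],None,fx=5,fy=5,interpolation=cv2.INTER_CUBIC)[:,:,::-1])
c=manip.calibration('side');
for v in range(228,264,2):
    P=unproj(c,[[346,v],[350,v]],d[v,[346,350]]);print(v,P.round(4).tolist())
```

```text
[0.52661636 0.02662701 0.0285094 ] [-1.045266    0.08557164 -0.6004332 ]
228 [[0.5335, 0.0572, 0.0984], [0.5266, 0.0561, 0.0973]]
230 [[0.5334, 0.0568, 0.0943], [0.5268, 0.0575, 0.0943]]
232 [[0.5315, 0.0393, 0.0805], [0.5247, 0.0409, 0.081]]
234 [[0.5315, 0.0389, 0.0763], [0.5244, 0.0383, 0.0755]]
236 [[0.5315, 0.0391, 0.0724], [0.5245, 0.0389, 0.0719]]
238 [[0.5317, 0.0407, 0.0693], [0.5248, 0.0418, 0.0696]]
240 [[0.5315, 0.0394, 0.0646], [0.5246, 0.0399, 0.0644]]
242 [[0.5314, 0.0385, 0.06], [0.5243, 0.0374, 0.0588]]
244 [[0.5315, 0.0392, 0.0563], [0.5246, 0.0401, 0.0564]]
246 [[0.5314, 0.0382, 0.0517], [0.5242, 0.0365, 0.0501]]
248 [[0.5252, -0.0179, 0.013], [0.5229, 0.026, 0.0395]]
250 [[0.5303, 0.028, 0.037], [0.5233, 0.0293, 0.0373]]
252 [[0.5306, 0.0309, 0.0346], [0.5235, 0.0312, 0.0343]]
254 [[0.5306, 0.0306, 0.0302], [0.5239, 0.035, 0.0325]]
256 [[0.531, 0.0339, 0.0281], [0.5236, 0.0327, 0.0268]]
258 [[0.5309, 0.0329, 0.0232], [0.5239, 0.0351, 0.024]]
260 [[0.5312, 0.0352, 0.0204], [0.5237, 0.033, 0.0184]]
262 [[0.5311, 0.0345, 0.0156], [0.524, 0.0358, 0.0159]]
```

View pics/side3.png

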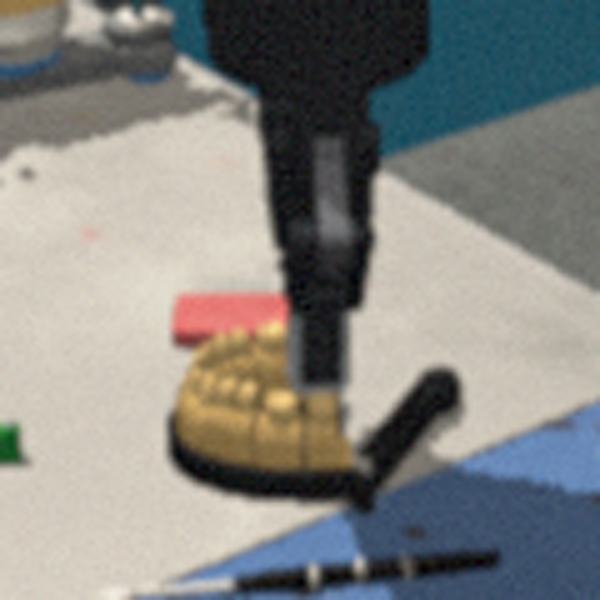

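Emit:
jog_arm --steps '[0, 0, 0, 0.001, 0, 0, 0, 0, 0.002, 0, 0, 0, 0, 0.003, 0, 0, 0, 0, 0.004, 0, 0, 0, 0, 0.005, 0, 0, 0, 0, 0.006, 0, 0, 0, 0, 0.006, 0, 0, 0, 0, 0.007, 0, 0, 0, 0, 0.007, 0, 0, 0, 0, 0.007, 0]'

```text
clock: 7.3
position: [0.5266, 0.0266, 0.0215]
ee_rot: [0.014, 1.0, 0.0, 0.0]
ft_force: [-0.6, -0.1, 1.0]
grip_width: -0.005
```

Emit:
jog_arm --steps '[0, 0, 0, 0.0005, 0, 0, 0, 0, 0.001, 0, 0, 0, 0, 0.0015, 0, 0, 0, 0, 0.002, 0, 0, 0, 0, 0.0025, 0, 0, 0, 0, 0.003, 0, 0, 0, 0, 0.003, 0, 0, 0, 0, 0.003, 0, 0, 0, 0, 0.003, 0, 0, 0, 0, 0.003, 0]'

```text
clock: 8.3
position: [0.527, 0.0267, 0.0203]
ee_rot: [0.014, 1.0, 0.001, 0.0]
ft_force: [-11.5, -0.6, 27.8]
grip_width: -0.001
```

Emit:
jog_arm --steps '[0, 0, 0, -0.006, 0, 0, 0, 0, -0.012, 0, 0, -0.014, -0.001, -0.012, 0, 0, -0.014, -0.001, -0.011, 0, 0, -0.014, -0.001, -0.007, 0, 0, -0.014, -0.001, -0.004, 0, 0, -0.014, -0.001, -0.002, 0, 0, -0.014, -0.001, -0.0005, 0, 0, -0.014, -0.001, 0, 0, 0, -0.014, -0.001, 0, 0]'

```text
clock: 9.3
position: [0.5403, 0.0253, 0.0204]
ee_rot: [0.014, 1.0, 0.001, -0.0]
ft_force: [-12.0, -1.0, 31.2]
grip_width: -0.003
```

Emit:
jog_arm --steps '[0, 0, 0, -0.006, 0, 0, 0, 0, -0.012, 0, 0, -0.014, -0.005, -0.012, 0, 0, -0.014, -0.005, -0.011, 0, 0, -0.014, -0.005, -0.007, 0, 0, -0.014, -0.005, -0.004, 0, 0, -0.014, -0.005, -0.002, 0, 0, -0.014, -0.005, -0.0005, 0, 0, -0.014, -0.005, 0, 0, 0, -0.014, -0.005, 0, 0]'

```text
clock: 10.3
position: [0.5542, 0.0201, 0.0203]
ee_rot: [0.014, 1.0, 0.001, -0.0]
ft_force: [-12.0, -0.5, 28.0]
grip_width: -0.001
```

Emit:
jog_arm --steps '[0, 0, 0, -0.006, 0, 0, 0, 0, -0.012, 0, 0, -0.012, -0.011, -0.012, 0, 0, -0.012, -0.011, -0.011, 0, 0, -0.012, -0.011, -0.007, 0, 0, -0.012, -0.011, -0.004, 0, 0, -0.012, -0.011, -0.002, 0, 0, -0.012, -0.011, -0.0005, 0, 0, -0.012, -0.011, 0, 0, 0, -0.012, -0.011, 0, 0]'

```text
clock: 11.3
position: [0.5665, 0.0085, 0.0202]
ee_rot: [0.014, 1.0, 0.0, 0.0]
ft_force: [-7.4, -0.7, 23.4]
grip_width: 0.0
```

Emit:
jog_arm --steps '[0, 0, 0, -0.006, 0, 0, 0, 0, -0.012, 0, 0, 0, -0.016, -0.012, 0, 0, 0, -0.016, -0.011, 0, 0, 0, -0.016, -0.007, 0, 0, 0, -0.016, -0.004, 0, 0, 0, -0.016, -0.002, 0, 0, 0, -0.016, -0.0005, 0, 0, 0, -0.016, 0, 0, 0, 0, -0.016, 0, 0]'

```text
clock: 12.3
position: [0.5663, -0.0067, 0.0202]
ee_rot: [0.014, 1.0, 0.001, 0.0]
ft_force: [-8.4, 0.5, 22.9]
grip_width: 0.0
```

Emit:
jog_arm --steps '[0, 0, 0, -0.006, 0, 0, 0, 0, -0.012, 0, 0, 0.012, -0.012, -0.012, 0, 0, 0.012, -0.012, -0.011, 0, 0, 0.012, -0.012, -0.007, 0, 0, 0.012, -0.012, -0.004, 0, 0, 0.012, -0.012, -0.002, 0, 0, 0.012, -0.012, -0.0005, 0, 0, 0.012, -0.012, 0, 0, 0, 0.012, -0.012, 0, 0]'

```text
clock: 13.3
position: [0.5542, -0.0187, 0.0204]
ee_rot: [0.014, 1.0, 0.001, 0.0]
ft_force: [-9.0, 0.9, 26.7]
grip_width: -0.002
```

Emit:
jog_arm --steps '[0, 0, 0, -0.006, 0, 0, 0, 0, -0.012, 0, 0, 0.014, -0.005, -0.012, 0, 0, 0.014, -0.005, -0.011, 0, 0, 0.014, -0.005, -0.007, 0, 0, 0.014, -0.005, -0.004, 0, 0, 0.014, -0.005, -0.002, 0, 0, 0.014, -0.005, -0.0005, 0, 0, 0.014, -0.005, 0, 0, 0, 0.014, -0.005, 0, 0]'

```text
clock: 14.3
position: [0.54, -0.0234, 0.0204]
ee_rot: [0.014, 1.0, 0.001, 0.0]
ft_force: [-10.3, 1.3, 27.3]
grip_width: 0.002
```

Emit:
jog_arm --steps '[0, 0, 0, -0.006, 0, 0, 0, 0, -0.012, 0, 0, 0.014, -0.001, -0.012, 0, 0, 0.014, -0.001, -0.011, 0, 0, 0.014, -0.001, -0.007, 0, 0, 0.014, -0.001, -0.004, 0, 0, 0.014, -0.001, -0.002, 0, 0, 0.014, -0.001, -0.0005, 0, 0, 0.014, -0.001, 0, 0, 0, 0.014, -0.001, 0, 0]'

```text
clock: 15.3
position: [0.5261, -0.0242, 0.0204]
ee_rot: [0.014, 1.0, 0.001, 0.0]
ft_force: [-10.2, 0.4, 28.2]
grip_width: 0.001
```

Emit:
jog_arm --steps '[0, 0, 0, -0.02, 0, 0, 0, 0, -0.05, 0, 0, 0.03, -0.02, -0.06, 0, 0, 0.06, -0.05, -0.06, 0, 0, 0.09, -0.09, -0.06, 0, 0, 0.11, -0.13, -0.06, 0, 0, 0.12, -0.16, -0.06, 0, 0, 0.12, -0.16, -0.06, 0, 0, 0.12, -0.16, -0.06, 0, 0, 0.12, -0.16, -0.06, 0]'

```text
clock: 16.3
position: [0.4013, -0.1801, 0.0783]
ee_rot: [0.013, 1.0, 0.0, -0.0]
ft_force: [0.2, 1.0, -0.0]
grip_width: -0.001
```

Run:
```python
from h import *
o=manip.get_obs();print(o['position'],o['ft_force'])
for n,b in(("top",(265,225,385,315)),("side",(295,215,405,300))):
    p,d=manip.camera(n);x0,y0,x1,y1=b;np.savez(f'pics/{n}4.npz',p=p,d=d)
    cv2.imwrite(f'pics/{n}4.png',cv2.resize(p[y0:y1,x0:x1],None,fx=6.5,fy=6.5,interpolation=cv2.INTER_CUBIC)[:,:,::-1])
    if n=='top':
        c=manip.calibration(n);u,v,P,ok=cloud(c,d,280,236,335,284);P*=1000
        m=ok&(P[:,2]>31)&(P[:,2]<50);q=P[m]
        psi=-.025;R=np.array([[np.cos(psi),-np.sin(psi)],[np.sin(psi),np.cos(psi)]]);w=(q[:,:2]-[545.5,1])@R
        for X,Y in((-21,-26),(-6,-25),(8.5,-20),(20,-8),(20,8),(8.5,20),(-6,25),(-21,26)):
            s=np.hypot(w[:,0]-X,w[:,1]-Y)<4;print(X,Y,s.sum(),np.median(q[s,2]).round(1))
```

```text
[ 0.40128596 -0.18009857  0.07833684] [ 0.21081215  1.01527349 -0.02529442]
-21 -26 19 34.9
-6 -25 17 33.3
8.5 -20 17 35.3
20 -8 9 34.4
20 8 12 34.6
8.5 20 16 34.0
-6 25 18 34.1
-21 26 16 33.4
```

View pics/top4.png

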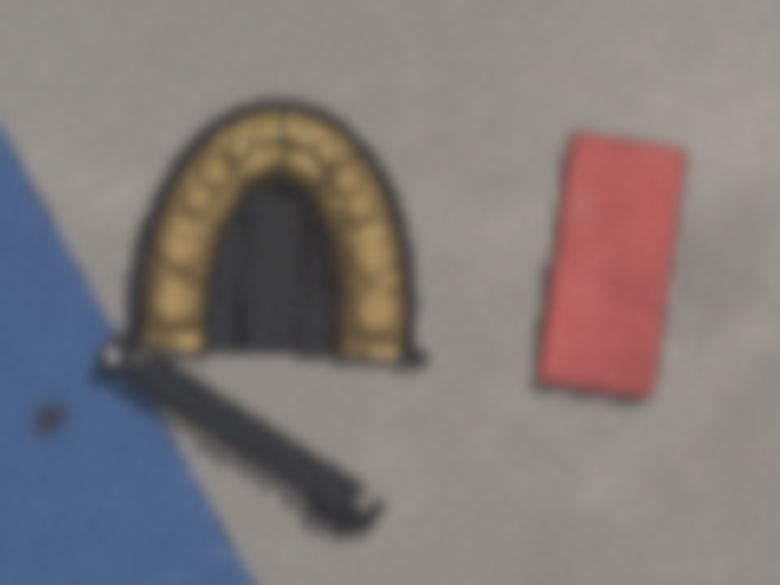

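View pics/side4.png

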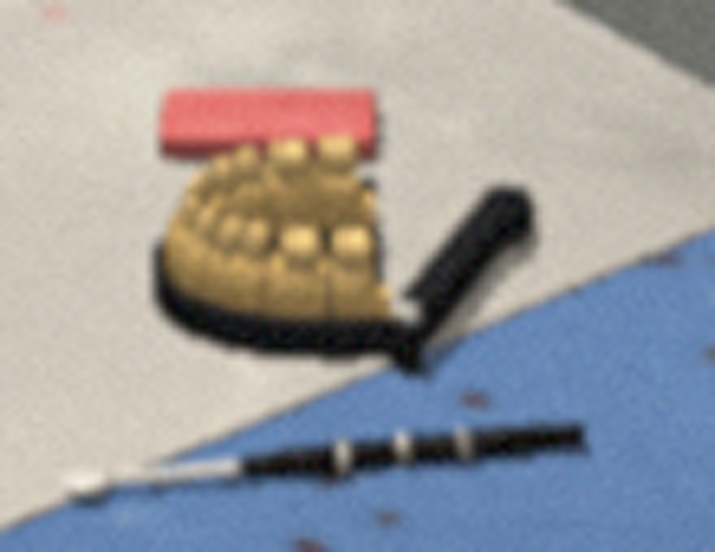

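Emit:
jog_arm --steps '[0, -0.006, 0.04, 0, 0, 0, -0.012, 0.085, 0, 0, 0, -0.018, 0.13, 0, 0, 0, -0.024, 0.171, 0.01, 0, 0, -0.024, 0.171, 0.04, 0, 0, -0.024, 0.171, 0.06, 0, 0, -0.024, 0.171, 0.072, 0, 0, -0.024, 0.171, 0.08, 0, 0, -0.024, 0.171, 0.085, 0, 0, -0.024, 0.171, 0.086, 0]'

```text
clock: 17.4
position: [0.4297, -0.0108, -0.0075]
ee_rot: [0.014, 1.0, 0.0, 0.0]
ft_force: [-0.0, -0.6, 0.7]
grip_width: -0.003
```

Run:
```python
from h import *
o=manip.get_obs();print(o['position'],o['ft_force'])
n,b="side",(295,175,425,300)
p,d=manip.camera(n);x0,y0,x1,y1=b
cv2.imwrite(f'pics/{n}5.png',cv2.resize(p[y0:y1,x0:x1],None,fx=4.8,fy=4.8,interpolation=cv2.INTER_CUBIC)[:,:,::-1])
```

```text
[ 0.42969443 -0.01076252 -0.00751716] [-0.03157353 -0.5953293   0.65294015]
```

View pics/side5.png

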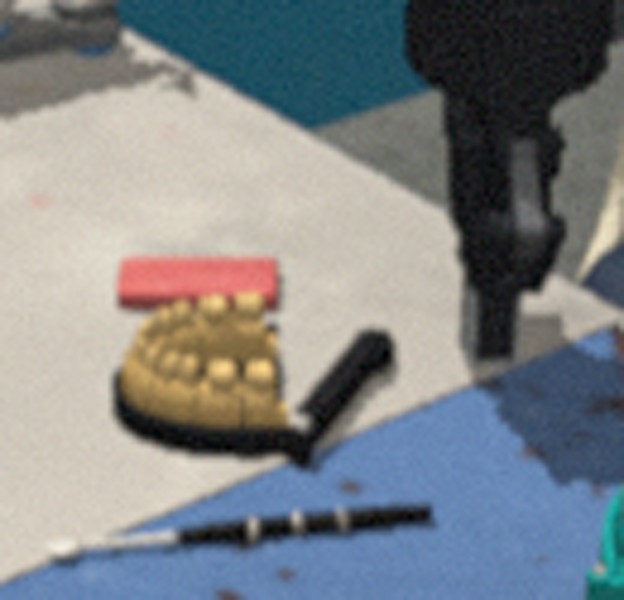

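Emit:
jog_arm --steps '[0, -0.01, 0, 0, 0, 0, -0.018, 0, 0, 0, 0, -0.024, 0, 0, 0, 0, -0.028, 0, 0, 0, 0, -0.032, -0.002, 0, 0, 0, -0.036, -0.004, 0, 0, 0, -0.04, -0.006, 0, 0, 0, -0.044, -0.008, 0, 0, 0, -0.048, -0.01, 0, 0, 0, -0.05, -0.011, 0, 0]'

```text
clock: 18.45
position: [0.4796, -0.0234, -0.0075]
ee_rot: [0.014, 1.0, -0.0, 0.0]
ft_force: [-0.0, 0.1, -0.2]
grip_width: 0.0
```

Run:
```python
from h import *
o=manip.get_obs();print(o['position'],o['ft_force'])
n,b="side",(295,175,425,300)
p,d=manip.camera(n);x0,y0,x1,y1=b
cv2.imwrite(f'pics/{n}6.png',cv2.resize(p[y0:y1,x0:x1],None,fx=4.8,fy=4.8,interpolation=cv2.INTER_CUBIC)[:,:,::-1])
```

```text
[ 0.47962258 -0.02337854 -0.00748713] [-0.03664299  0.06786472 -0.24135992]
```

View pics/side6.png

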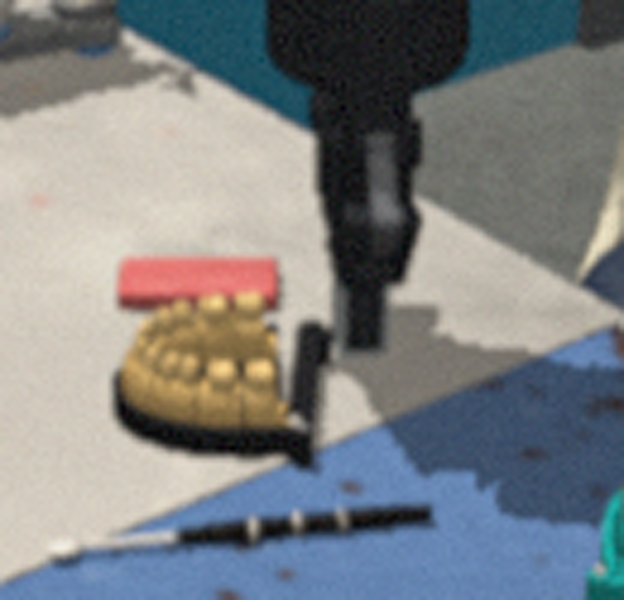

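Emit:
jog_arm --steps '[0, -0.003, -0.001, 0, 0, 0, -0.006, -0.002, 0, 0, 0, -0.008, -0.003, 0, 0, 0, -0.009, -0.003, 0, 0, 0, -0.01, -0.003, 0, 0, 0, -0.011, -0.003, 0, 0, 0, -0.012, -0.003, 0, 0, 0, -0.012, -0.003, 0, 0, 0, -0.012, -0.003, 0, 0, 0, -0.012, -0.003, 0, 0]'

```text
clock: 19.5
position: [0.4911, -0.0264, -0.0075]
ee_rot: [0.014, 1.0, 0.0, 0.0]
ft_force: [0.1, 0.2, 0.2]
grip_width: -0.002
```

Emit:
jog_arm --steps '[0, -0.0005, 0, 0, 0, 0, -0.001, 0, 0, 0, 0, -0.001, 0, 0, 0, 0, -0.0015, 0, 0, 0, 0, -0.0015, 0, 0, 0, 0, -0.002, 0, 0, 0, 0, -0.002, 0, 0, 0, 0, -0.002, 0, 0, 0, 0, -0.002, 0, 0, 0, 0, -0.002, 0, 0, 0]'

```text
clock: 20.5
position: [0.493, -0.0266, -0.0076]
ee_rot: [0.014, 1.0, -0.0, -0.0]
ft_force: [-2.9, -0.5, 0.5]
grip_width: 0.0
```

Run:
```python
from h import *
o=manip.get_obs();print(o['position'],o['ft_force'])
n,b="side",(295,175,425,300)
p,d=manip.camera(n);x0,y0,x1,y1=b
cv2.imwrite(f'pics/{n}7.png',cv2.resize(p[y0:y1,x0:x1],None,fx=4.8,fy=4.8,interpolation=cv2.INTER_CUBIC)[:,:,::-1])
```

```text
[ 0.49298554 -0.02656238 -0.00758597] [-2.85899631 -0.50537436  0.47191319]
```

View pics/side7.png

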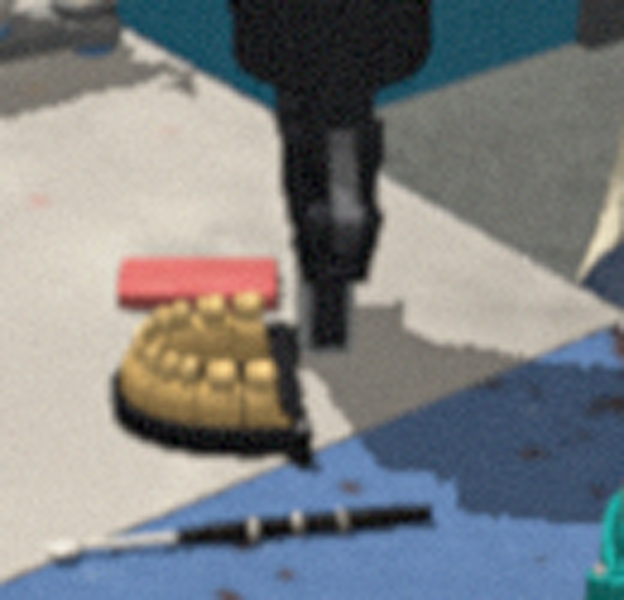

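Emit:
jog_arm --steps '[0, -0.0005, 0, 0, 0, 0, -0.001, 0, 0, 0, 0, -0.0015, 0, 0, 0, 0, -0.0015, 0, 0, 0, 0, -0.0015, 0, 0, 0, 0, -0.0015, 0, 0, 0, 0, -0.0015, 0, 0, 0, 0, -0.0015, 0, 0, 0, 0, -0.0015, 0, 0, 0, 0, -0.0015, 0, 0, 0]'

```text
clock: 21.55
position: [0.4947, -0.0265, -0.0075]
ee_rot: [0.014, 1.0, 0.0, 0.0]
ft_force: [-1.9, -0.9, -0.1]
grip_width: -0.002
```

Emit:
jog_arm --steps '[0, 0.01, 0, 0, 0, 0, 0.03, 0, 0, 0, 0, 0.05, 0, -0.02, 0, 0, 0.06, 0, -0.06, 0, 0, 0.08, -0.04, -0.09, 0, 0, 0.085, -0.08, -0.09, 0, 0, 0.09, -0.12, -0.09, 0, 0, 0.09, -0.16, -0.09, 0, 0, 0.09, -0.16, -0.09, 0, 0, 0.09, -0.16, -0.09, 0]'

```text
clock: 22.55
position: [0.3998, -0.1842, 0.0824]
ee_rot: [0.015, 1.0, 0.0, 0.0]
ft_force: [0.3, 1.5, 0.4]
grip_width: 0.002
```

Run:
```python
from h import *
o=manip.get_obs();print(o['position'],o['ft_force'])
for n,b in(("top",(265,225,385,315)),("side",(295,215,405,300))):
    p,d=manip.camera(n);x0,y0,x1,y1=b;np.savez(f'pics/{n}8.npz',p=p,d=d)
    cv2.imwrite(f'pics/{n}8.png',cv2.resize(p[y0:y1,x0:x1],None,fx=6.5,fy=6.5,interpolation=cv2.INTER_CUBIC)[:,:,::-1])
    if n=='top':
        c=manip.calibration(n);u,v,P,ok=cloud(c,d,280,236,335,284);P*=1000
        m=ok&(P[:,2]>31)&(P[:,2]<50);q=P[m]
        psi=-.025;R=np.array([[np.cos(psi),-np.sin(psi)],[np.sin(psi),np.cos(psi)]]);w=(q[:,:2]-[545.5,1])@R
        for X,Y in((-21,-26),(-6,-25),(8.5,-20),(20,-8),(20,8),(8.5,20),(-6,25),(-21,26)):
            s=np.hypot(w[:,0]-X,w[:,1]-Y)<4;print(X,Y,s.sum(),np.median(q[s,2]).round(1))
```

```text
[ 0.39983707 -0.18422263  0.08244675] [0.25496652 1.51084026 0.38956789]
-21 -26 17 34.1
-6 -25 17 33.8
8.5 -20 17 33.9
20 -8 9 34.8
20 8 9 33.6
8.5 20 13 33.8
-6 25 17 35.5
-21 26 15 34.5
```

View pics/top8.png

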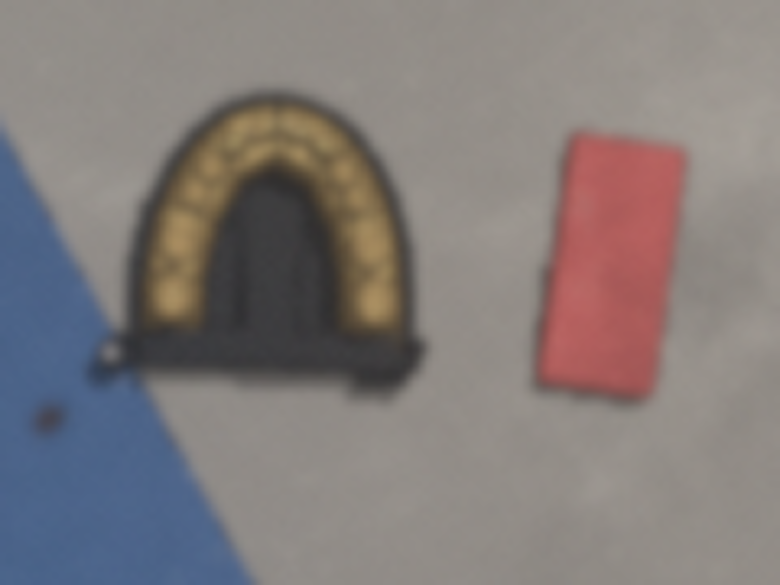

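View pics/side8.png

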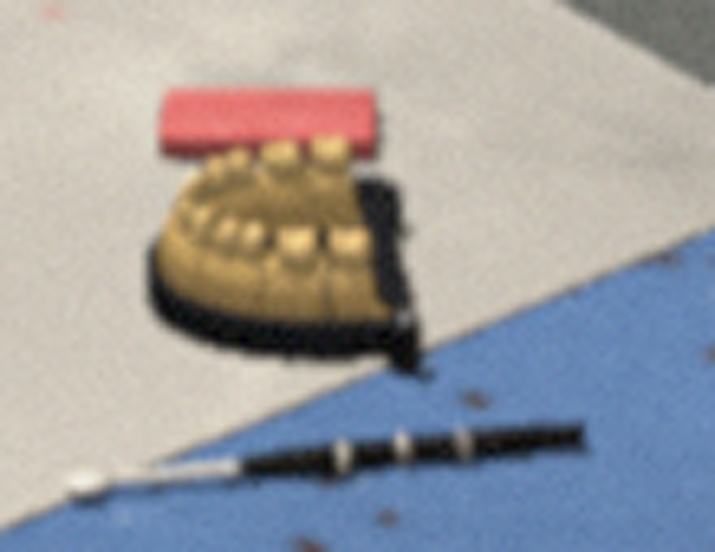

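```bash
python3 -c "
from workcell import manip
print(manip.hand_in())"
```

```text
the job is handed in; nothing more can be done
None
```

I pressed all eight sections home with the shut fingertips and then pushed the gate shut at its thumb pad. The job was handed in at about 23 s. The hand-in reports no verdict.

**Sections:** Each press ended on a hard stop at the same height (TCP z 20.2–20.4 mm) with 23–31 N straight down. The last depth check put all eight tops level, at 33.6–35.5 mm. That is a little under the nominal 36 mm, but within the camera's error.

**Gate:** It reached its stop at about 3 N. The last pictures show it lying flat across the heels.

**Surroundings:** In the final millimetre of the gate push the tray slid about 1–2 mm and stayed flat. The carver and wax block look unmoved. I did not measure the white cast again, but the arm never went near it. The arm was clear of everything at the end.

**One disagreement:** The shut fingertips turned out to be about 16 mm behind the reported TCP, not 17 mm ahead as stated. I found this in the images and when the tip first touched a section, and used the measured contact height for everything after that.

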